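# Hammer from the drawer, held level over the dressing jig

### The arm

A 6-joint arm with a two-finger parallel gripper is mounted at the origin on the work surface. World frame = base frame: x ahead of the robot, y to its left, z up, the work surface at z = 0. Lengths are in m, angles in rad, forces in N, time in s.
With the tool pointing down it reaches from about 0.325 to 0.775 m from the base axis. Payload 9.3 kg.
Tool frame: the origin (TCP) lies at the very end of the fingers, on their centre line; the grasp point (between the pads) lies 19 mm behind it (r.grip_point_offset is the distance from the TCP to the grasp point, in m); z points along the fingers, y is the line along which they close (so a half turn about z gives the same grasp; the last joint's range is limited). The gripper opens to 85 mm and grips with 20 to 120 N. Pads are 22 mm wide; open, the fingers measure 114 mm over their backs; the gripper's body (76 mm by 85 mm) begins 54 mm behind the grasp point. The pads swing forward as they close: fully open they stand 13 mm farther back than shut.
Start: joints at [0.966, 0.259, 0.021, 1.334, 0, 1.418], TCP at [0.24, 0.495, 0.231] pointing down, gripper open.
Joint ranges: [-3.04, 3.04], [-0.91, 1.82], [-1.04, 1.36], [-1.92, 1.95], [-1.52, 1.45], [-3.14, 3.14]. Speed limits (rad/s): [2.22, 2.22, 2.79, 3.14, 3.14, 3.14].

### API

Orientations are given as a unit quaternion [w, x, y, z].
In Python, from station import r, get_image, calibration, ticket gives the robot as it stands. The module is installed in compiled form; this text tells all that it offers.
- The arm moves only by the shell command python3 -m creep 'ROWS' [OPENING] [FORCE]. ROWS is JSON, a list that holds one entry, the list of rows, each a list of 6 numbers: the shift along the tool's x, y, z in mm, then the turn, a rotation vector about the tool's x, y, z in degrees. In form: [[[x, y, z, wx, wy, wz], ...]]. A call has 1 to 5 rows; each row is the pose to reach, as a shift and turn from the pose commanded when the call began, along the tool's axes at that moment; what a row does not reach only later rows make up. A row lasts 1/8 s, in which the tool goes at most 62.5 mm and 10.7 degrees, less where a joint would pass 70% of its speed; a pose out of reach is approached as far as the arm can. A call with a gripper value outside its range is refused whole. OPENING is the finger opening in mm, from 0 to 85.4, set as the call begins (- or left out, the last holds). The fingers move at their own pace and stop on an object; FORCE is the grip in N (left out, the last holds). Time passes only in rows, so rows that repeat a pose let the fingers close. It gives the time, the measured TCP pose, the force, the opening and the grip force at its end, in the units of the state.
- r.observe(): the state, without advancing time (a new reading comes with each control period).
- get_image(name): name is "scene" or "top" or "wrist"; returns (picture, depth): 384x512x3 uint8, red, green, blue; 384x512 float32, m along the optical axis (not along the pixel's ray), 0 where there is no reading.
- calibration(name): a dict with "vfov" (degrees; the focal length in pixels is half the picture's height over the tangent of half this angle, whatever the lens; pixels are square), "cx", "cy" (the principal point, pixels), "xyz" and "rotation" of the camera in the world. Camera axes: x right, y up, looking along -z (the intrinsics and any distortion apply to the point x, -y, -z); pixel columns grow to the right and rows downward; lengths in m; the calibration is good to about 2 mm. The wrist camera is an equidistant fisheye: a pixel r from the principal point sees the ray r / f radians off the axis. A picture is of the moment at which its call begins: read the wrist's pose just before it. calibration takes no time and is no camera call; for the wrist camera it gives the pose at the moment of the call.
- ticket.sign_off(): hands the job in; it is judged then, once.
The state is a dict: "clock": time; "joints": joint angles; "qd": joint speeds; "joint_torque": joint torques, N m; "tool_pos": TCP position; "orientation": TCP orientation; "ft_force": force on the tool from outside, world axes, zero at the start; "torque": the same for the moment, N m; "opening": finger opening in m; "finger_force": force on a finger pad.
Only numpy, scipy, OpenCV 4.12 (cv2) and the standard library are available. Lean on these libraries where they do the work, as an engineer would, in place of code of your own. Each camera call takes 0.05 s, during which the arm holds its last target. There are 200 camera calls.

### The job

Pull the drawer of the small tool chest all the way out to its stop and leave it out. Take the planishing hammer out of it by its balance point on the handle, carry it to the face-dressing jig and hold it level about 5 cm above the forks without touching them, head over the head forks and the handle's bulb over the bulb fork, so that the smith can set the forks to it. Finish while still holding it there steadily; do not put it down, and leave the other things on the bench where they are.

Things in the scene. Friction and masses are not known exactly. Their poses are not given: they have to be found in the camera images.
- cabinet: low wooden bench-top tool chest, 260 mm deep (x), 320 mm wide (y), 105 mm high, fixed. Origin: centre of its underside; its -x face is the front with the one drawer, z up. The front face lies 130 mm from the origin towards -x.
- cabinet_drawer0 (a joint): the chest's drawer: 0 fully shut, grows in metres as it slides out along the chest's -x, stop at 0.182. It starts 0 to 15 mm open. About 1 N of friction, stays where it is left. Inside: floor 22 mm above the bench, 278 mm wide (y), walls reach 83 mm above the bench. Fully out, 176 mm of it shows in front of the chest.
- cabinet_drawer0_handle (a point): middle of the drawer's straight brass bar handle: round bar 11 mm thick, 120 mm long along the chest's y, axis 35 mm in front of the drawer face (29 mm gap), 67 mm above the bench, 38 mm below the chest's top. Moves with the drawer; same axes as the chest.
- hammer: planishing hammer, 225 mm long, about 0.22 kg: heavy steel head, 80 mm long, lying crosswise, with two 28 mm round faces; dark wooden handle 16 mm wide (y), 20 mm high (z), ending in a 28 mm bulb. Origin: balance point, on the handle's axis 45 mm from the head's centre; +x to the head, z up. Lies level in the drawer, axis 14 mm above its floor, head to the chest's +y, and comes out with it.
- hammer_head (a point): centre of the hammer's head, 45 mm along +x from the balance point
- hammer_bulb (a point): centre of the bulb at the handle's end, 133 mm along -x from the balance point
- jig: face-dressing jig, fixed: pale wooden board 250 x 100 x 18 mm with dark steel forks rising to 70 mm above the bench: four thin posts at one end (for the head's two necks), two broad plates 36 mm apart at the other (for the bulb). Origin: board's underside, on its long centre line, below where the balance point belongs; +x to the head forks, z up. Board from 165 mm behind to 85 mm ahead of it.
- jig_head_fork (a point): middle of the four head posts at the height of their tops: 45 mm along +x from the jig's origin, 70 mm above the bench; the hammer's head belongs above it
- jig_bulb_fork (a point): middle of the two bulb plates at the height of their tops: 133 mm along -x from the jig's origin, 70 mm above the bench; the hammer's bulb belongs above it
- pitch_bowl: bystander: heavy dark bowl, 200 mm across and 50 mm high, with an oval copper dish on it; origin under its centre
- punch_tin: bystander: open tin, 64 mm across and 60 mm high, with steel punches standing in it up to 115 mm, on top of the chest; origin under its centre
- mallet: bystander: wooden mallet, head 60 mm thick and 100 mm long, lying on the bench, handle along its -x, 225 mm; origin under the head's centre
- dapping_block: bystander: 60 mm steel cube with round hollows; origin under its centre

How it is judged:
On the way, in this order (a step that is already met when the one before it is completed fails the run):
1. the drawer is pulled out to its stop (value of joint cabinet_drawer0 above 0.174 m), for 0.2 s.
2. the hammer is lifted clear of the drawer, gripped within 20 mm of its balance point along the handle (height (world z) of hammer above 0.1 m and contact force between hammer and cabinet below 0.1 N and contact force between the fingers and hammer above 1 N and x of the grasp point in the frame of hammer between -0.02 and 0.02 m), for 0.2 s.
At the end, for the whole second after the job is handed in: The fingers alone hold the hammer within 20 mm of its balance point, at rest, level to 5 degrees, handle axis 104 to 174 mm above the bench (20 to 90 mm clear of the forks), head and bulb each within 20 mm of the middle of their forks seen from above; the drawer is still out beyond 165 mm (value of joint cabinet_drawer0 above 0.165 m and contact force between the fingers and hammer above 1 N and x of the grasp point in the frame of hammer between -0.02 and 0.02 m and angle between hammer's own z axis and vertical below 0.09 rad and height (world z) of hammer between 0.104 and 0.174 m and horizontal distance between hammer_head and jig_head_fork below 0.02 m and horizontal distance between hammer_bulb and jig_bulb_fork below 0.02 m and contact force between hammer and jig below 0.05 N and contact force between hammer and cabinet below 0.05 N and linear speed of hammer below 0.02 m/s and angular speed of hammer below 0.15 rad/s); the arm keeps its last pose, push and grip.
It fails at once if the hammer or the gripper hits the jig (contact force between any of hammer, the arm, the fingers and jig above 1 N).
It fails at once if a bystander is moved more than 20 mm (distance of any of pitch_bowl, punch_tin, mallet, dapping_block from where it was at the start of the episode above 0.02 m).
It also fails if it takes over 58 s, if anything falls off the work surface, if the arm or the gripper's body presses on something with over 40 N, if the wrist force passes 120 N, or if a joint passes its speed limit or range.

## Working session

There is one attempt and no reset: what is moved stays moved. The work goes in short steps, Python scripts to look and compute and a shell command to move; the robot and the scene stay as the last step left them, time stands still between calls to the robot, and variables do not carry over. Pictures are saved under pics/ and viewed, at most 10 in all, crops included, and the job is handed in when it is done.

```bash
mkdir -p pics
cat > h.py <<'E'
import numpy as np, cv2
from station import r, get_image, calibration, ticket
from scipy.spatial.transform import Rotation as R
def cam(name):
    c=calibration(name); f=192/np.tan(np.radians(c['vfov'])/2)
    M=np.array(c['rotation'],float)
    if M.shape!=(3,3): M=R.from_quat(np.roll(M.ravel(),-1)).as_matrix()
    return c,f,M,np.array(c['xyz'])
def cloud(name,d,C):
    c,f,M,t=C
    v,u=np.mgrid[:384,:512]
    x=(u-c['cx'])/f; y=(v-c['cy'])/f
    return np.stack([x*d,-y*d,-d],-1)@M.T+t
def ray(u,v,z,C):
    c,f,M,t=C
    x=(u-c['cx'])/f;y=(v-c['cy'])/f
    if c.get('fish'):
        th=np.hypot(x,y); s=np.sin(th)/max(th,1e-9); d=np.array([x*s,-y*s,-np.cos(th)])
    else: d=np.array([x,-y,-1])
    d=M@d; return t+d*(z-t[2])/d[2]
def tool():
    o=r.observe(); q=o['orientation']
    return np.array(o['tool_pos']),R.from_quat(np.roll(q,-1)).as_matrix(),o
E
python3 - <<'E'
from h import *
for n in("scene","top"):
    p,d=get_image(n); print(calibration(n)); cv2.imwrite(f'pics/{n}0.png',p[...,::-1]); np.savez(f'{n}0.npz',p=p,d=d)
print(r.observe())
E
```

```text
{'vfov': 55.360297570658524, 'cx': 253.42112159227423, 'cy': 193.69285044738837, 'xyz': array([1.47460959, 0.4743264 , 0.93774955]), 'rotation': array([0.46819934, 0.21503425, 0.36392903, 0.77595445])}
{'vfov': 57.55084041123792, 'cx': 255.60521379538898, 'cy': 194.63328474375203, 'xyz': array([ 0.50323546, -0.00881624,  1.44746867]), 'rotation': array([ 0.71166596,  0.02669622, -0.01172432, -0.70191268])}
{'clock': 0.1, 'joints': array([ 9.66403761e-01,  2.59139443e-01,  2.08242553e-02,  1.33365837e+00,
       -1.96973100e-05,  1.41817720e+00]), 'qd': array([ 0.000165  ,  0.00042971,  0.00022301, -0.00108704,  0.00146406,
       -0.00033547]), 'joint_torque': array([ 6.37269201e-03, -5.56691337e+01,  3.45073199e+01,  1.16171318e-02,
       -1.47458904e-04, -1.73303386e-05]), 'tool_pos': array([0.23998898, 0.49461047, 0.2307194 ]), 'orientation': array([-2.08361753e-04,  2.23970601e-01,  9.74595723e-01, -5.50593286e-04]), 'ft_force': array([-0.08443821,  0.08086742, -0.21960179]), 'torque': array([ 0.00477591, -0.03541106,  0.02984868]), 'finger_force': 0.0, 'opening': 0.08510681500749451}
```

View pics/top0.png

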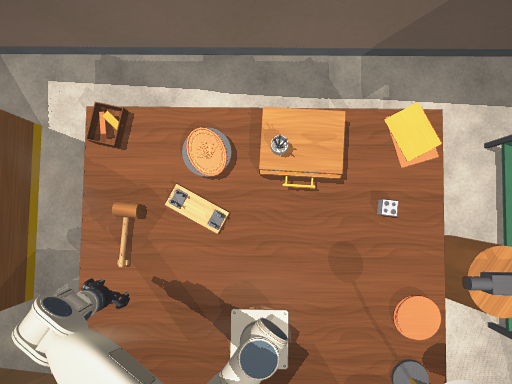

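View pics/scene0.png

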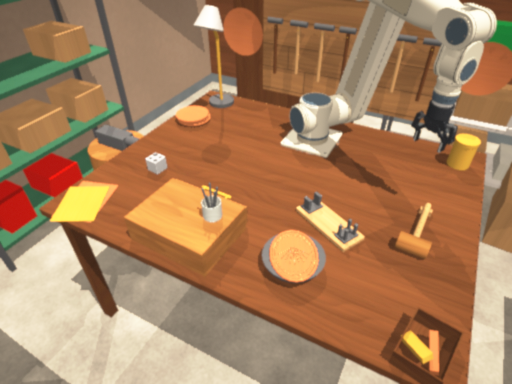

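The top view shows the chest (top about (303,140)), its brass handle (299,184), the jig (197,208) with dark forks at (178,197) and (216,217), the bowl (207,151), the tin (279,145) and the mallet (127,212). Next I'll measure these.

Run:
```python
from h import *
z=np.load('top0.npz');p,d=z['p'],z['d'];C=cam('top');P=cloud('top',d,C)
def box(m,name,dx=None):
    q=P[m][:,:2].astype(np.float32); rc=cv2.minAreaRect(q); print(name,len(q),np.round(rc[0],4),np.round(rc[1],4),round(rc[2],1),'z',P[m][:,2].mean().round(4)); return rc
v,u=np.mgrid[:384,:512]
top=(abs(P[...,2]-.105)<.012)&(u>245)&(u<360)&(v>95)&(v<185)
n,l,s,_=cv2.connectedComponentsWithStats(top.astype(np.uint8)); k=1+s[1:,4].argmax();rc=box(l==k,'chest');print(np.round(cv2.boxPoints(rc),4))
hsv=cv2.cvtColor(p,cv2.COLOR_RGB2HSV)
h=(u>278)&(u<322)&(v>179)&(v<192)&(P[...,2]>.045)&(P[...,2]<.09)
box(h,'handle')
reg=(u>155)&(u<240)&(v>175)&(v<240)
j=reg&(P[...,2]>.009)&(P[...,2]<.03);rc=box(j,'jig');print(np.round(cv2.boxPoints(rc),4))
f=reg&(P[...,2]>.045)
for lo,hi in((155,197),(197,240)):
    m=f&(u>lo)&(u<hi);box(m,'fork')
a=cv2.resize(p[175:240,155:240],None,fx=5,fy=5,interpolation=cv2.INTER_CUBIC)
b=cv2.resize(p[170:200,270:330],(600,300),interpolation=cv2.INTER_CUBIC)
out=np.zeros((595,780,3),np.uint8);out[:325,:425]=a;
s=np.load('scene0.npz')['p'][180:260,285:375]
out[:320,430:780]=cv2.resize(s,(350,320),interpolation=cv2.INTER_CUBIC);out[326:595,:600]=b[:269]
cv2.imwrite('pics/crop1.png',out[...,::-1])
```

```text
chest 5119 [ 0.784  -0.1555] [0.3205 0.2633] 87.4 z 0.1051
[[ 0.6453 -0.3097]
 [ 0.9083 -0.3215]
 [ 0.9227 -0.0013]
 [ 0.6597  0.0106]]
handle 105 [ 0.6251 -0.1479] [0.1303 0.0277] 89.5 z 0.0706
jig 1353 [0.5122 0.2736] [0.3361 0.1629] 64.8 z 0.0195
[[0.3669 0.1564]
 [0.5143 0.0869]
 [0.6576 0.3909]
 [0.5102 0.4604]]
fork 53 [0.5219 0.1804] [0.3759 0.0581] 75.6 z 0.3262
fork 64 [0.5017 0.1047] [0.0598 0.2191] 16.0 z 0.2627
```

View pics/crop1.png

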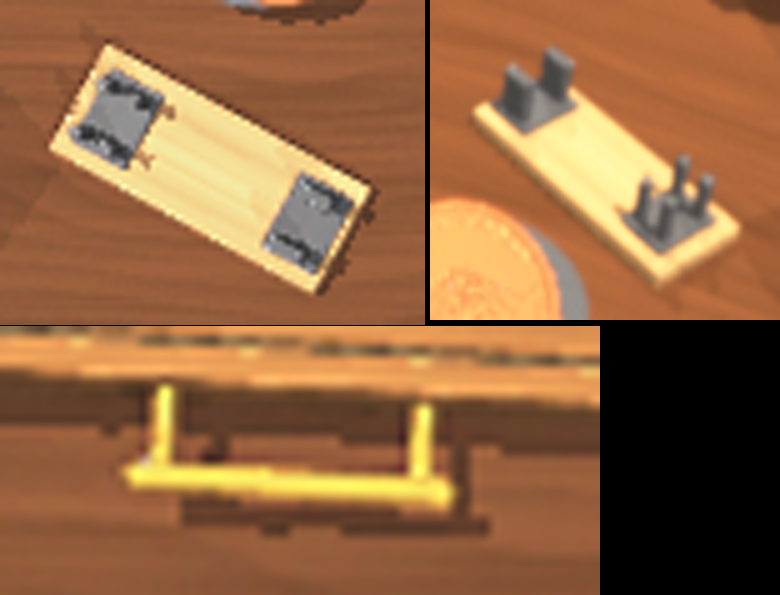

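The crop shows the four thin posts on the jig's +y/+x end (top-view upper left, about (178,197)). The two plates are at the lower right, about (216,217). The bar handle runs from (282.6,184.4) to (315.2,186.4).

```bash
cat >> h.py <<'E'
def goto(xyz,yaw):
    """print shift(mm)/turn(deg) in tool axes to TCP xyz, pointing down, tool y at world angle yaw (deg, mod 180)"""
    t,M,o=tool(); best=None
    for k in(0,180):
        a=np.radians(yaw+k); y=np.array([np.cos(a),np.sin(a),0]);z=np.array([0,0,-1.]);N=np.stack([np.cross(y,z),y,z],1)
        w=np.degrees(R.from_matrix(M.T@N).as_rotvec())
        if best is None or np.linalg.norm(w)<np.linalg.norm(best): best=w
    print('tcp',t.round(4),'shift',(M.T@(np.array(xyz)-t)*1000).round(1),'turn',best.round(1),'j',o['joints'].round(2))
E
python3 - <<'E'
from h import *
z=np.load('top0.npz');p,d=z['p'],z['d'];C=cam('top')
hsv=cv2.cvtColor(p,cv2.COLOR_RGB2HSV)
v,u=np.mgrid[:384,:512]
reg=(u>155)&(u<240)&(v>175)&(v<240)
print('pale',hsv[207,197],'wood',hsv[240,197])
m=reg&(hsv[...,2]>170)
m=cv2.morphologyEx(m.astype(np.uint8),cv2.MORPH_CLOSE,np.ones((9,9)))
cs,_=cv2.findContours(m,0,1);c=max(cs,key=cv2.contourArea)
q=np.array([ray(a,b,.018,C)[:2] for a,b in c[:,0]],np.float32);rc=cv2.minAreaRect(q)
print('jig',rc); 
L=cv2.boxPoints(rc);i=np.argsort(L[:,1]);lo=L[i[:2]].mean(0);hi=L[i[2:]].mean(0)
ax=(hi-lo)/np.linalg.norm(hi-lo);org=(lo+hi)/2+.04*ax
print('axis deg',np.degrees(np.arctan2(ax[1],ax[0])),'origin',org)
for uv in((282.6,184.4),(315.2,186.4),(299.4,185.4)): print('handle',ray(*uv,.067,C).round(4))
goto([.617,-.148,.15],-2.6)
E
```

```text
pale [ 22 101 246] wood [ 11 152 146]
jig ((0.5210970044136047, 0.26472488045692444), (0.2496640384197235, 0.10086026787757874), 62.20210266113281)
axis deg 62.2021 origin [0.5397512 0.3001088]
handle [ 0.6201 -0.0852  0.067 ]
handle [ 0.6138 -0.2138  0.067 ]
handle [ 0.617  -0.1516  0.067 ]
tcp [0.24   0.4946 0.2307] shift [-619.7 -413.5   81.1] turn [-0.1  0.  66.7] j [ 0.97  0.26  0.02  1.33 -0.    1.42]
```

```bash
python3 -m creep '[[[-620,-413,50,0,0,66.7],[-620,-413,50,0,0,66.7],[-620,-413,50,0,0,66.7],[-620,-413,50,0,0,66.7],[-620,-413,50,0,0,66.7]]]' 30; python3 -c "
from h import *
goto([.617,-.1485,.17],-2.6)"
```

```text
clock: 0.72
tool_pos: [0.3987, 0.2242, 0.2102]
orientation: [0.0, 0.642, 0.766, 0.0]
ft_force: [0.6, 0.9, 0.3]
opening: 0.0302
finger_force: 0.0
tcp [0.3987 0.2242 0.2102] shift [-405.1  149.9   40.2] turn [ 0.  -0.  12.7] j [ 0.33  0.11 -0.22  1.24  0.    1.72]
```

```bash
python3 -m creep '[[[-405,150,40,0,0,12.7],[-405,150,40,0,0,12.7],[-405,150,40,0,0,12.7],[-405,150,40,0,0,12.7],[-405,150,40,0,0,12.7]]]'; python3 -m creep '[[[-124,46,12,0,0,0],[-124,46,12,0,0,0],[-124,46,12,0,0,0]]]' >/dev/null
python3 - <<'E'
from h import *
p,d=get_image('wrist');cv2.imwrite('pics/w1.png',p[...,::-1]);C=cam('wrist');C[0]['fish']=1
np.savez('w1.npz',p=p,d=d); print(C[3])
goto([.617,-.1485,.17],-2.6)
E
```

```text
clock: 1.35
tool_pos: [0.5577, -0.0435, 0.1811]
orientation: [-0.0, 0.721, 0.693, -0.0]
ft_force: [1.2, 1.4, -0.2]
opening: 0.03
finger_force: 0.0
[ 0.60170967 -0.08740491  0.31179665]
tcp [ 0.5982 -0.1699  0.168 ] shift [22.2 17.9 -2.1] turn [-0.1 -0.   0.1] j [-0.41  0.41  0.08  1.24 -0.    1.2 ]
```

View pics/w1.png

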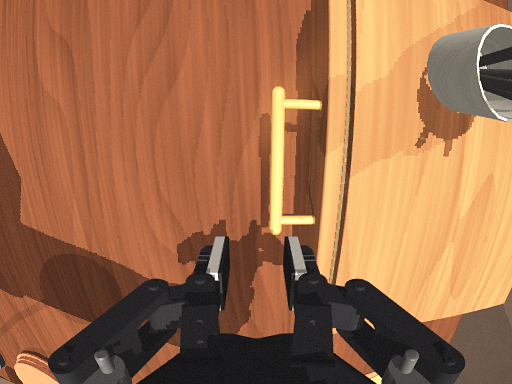

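The wrist view shows the bar handle from (278,90) to (276,232), still ahead of the fingers.

Run:
```python
from h import *
C=cam('wrist');C[0]['fish']=1
a=ray(278,90,.067,C);b=ray(276,232,.067,C);print(a,b,(a+b)/2)
m=(a+b)/2
goto([m[0],m[1],.12],-2.6);goto([.617,-.1495,.12],-2.6)
```

```text
[ 0.61920992 -0.08650852  0.067     ] [ 0.61437692 -0.21291976  0.067     ] [ 0.61679342 -0.14971414  0.067     ]
tcp [ 0.5982 -0.1699  0.168 ] shift [21.  17.8 47.9] turn [-0.1 -0.   0.1] j [-0.41  0.41  0.08  1.24 -0.    1.2 ]
tcp [ 0.5982 -0.1699  0.168 ] shift [21.2 18.  47.9] turn [-0.1 -0.   0.1] j [-0.41  0.41  0.08  1.24 -0.    1.2 ]
```

```bash
python3 -m creep '[[[21,18,20,0,0,0],[21,18,20,0,0,0],[21,18,70,0,0,0],[21,18,100,0,0,0],[21,18,119,0,0,0]]]' 26;  python3 -m creep '[[[0,0,0,0,0,0],[0,0,0,0,0,0],[0,0,0,0,0,0],[0,0,0,0,0,0]]]' 5 40; python3 -c "
from h import *
goto([.617,-.1495,.05],-2.6)"
```

```text
clock: 2.4
tool_pos: [0.6159, -0.1459, 0.0497]
orientation: [-0.001, 0.721, 0.693, -0.0]
ft_force: [-0.7, -0.2, 2.9]
opening: 0.0256
finger_force: 1.7
clock: 2.9
tool_pos: [0.6166, -0.1462, 0.0507]
orientation: [-0.001, 0.721, 0.693, 0.0]
ft_force: [-0.8, 6.0, -1.6]
opening: 0.0094
finger_force: 39.3
tcp [ 0.6166 -0.1462  0.0507] shift [-3.3  0.5  0.7] turn [-0.  -0.1  0.3] j [-0.37  0.5  -0.08  0.99  0.    1.24]
```

```bash
python3 -m creep '[[[0,-30,0,0,0,0],[0,-65,0,0,0,0],[0,-100,0,0,0,0],[0,-135,0,0,0,0],[0,-165,0,0,0,0]]]'; python3 -m creep '[[[0,-4,0,0,0,0],[0,-8,0,0,0,0],[0,-8,0,0,0,0]]]'
```

```text
clock: 3.52
tool_pos: [0.4508, -0.1385, 0.0506]
orientation: [-0.001, 0.721, 0.693, 0.001]
ft_force: [2.6, 10.5, -0.8]
opening: 0.0098
finger_force: 40.6
clock: 3.9
tool_pos: [0.4432, -0.1382, 0.0506]
orientation: [-0.001, 0.721, 0.693, 0.001]
ft_force: [-0.3, 11.3, -1.4]
opening: 0.0094
finger_force: 40.7
```

```bash
python3 -m creep '[[[0,-3,0,0,0,0],[0,-6,0,0,0,0],[0,-6,0,0,0,0]]]';python3 -m creep '[[[0,-3,0,0,0,0],[0,-4,0,0,0,0],[0,-4,0,0,0,0]]]'
```

```text
clock: 4.28
tool_pos: [0.4374, -0.1379, 0.0506]
orientation: [-0.001, 0.721, 0.693, 0.001]
ft_force: [-0.3, 13.5, -1.3]
opening: 0.0094
finger_force: 40.7
clock: 4.65
tool_pos: [0.4372, -0.138, 0.0507]
orientation: [0.001, 0.72, 0.693, 0.004]
ft_force: [17.8, 14.1, -16.4]
opening: 0.0097
finger_force: 39.7
```

The drawer is at its stop: the force rose and the arm stopped moving. Next I'll release, rise and look in the drawer.

```bash
python3 -m creep '[[[0,4,0,0,0,0],[0,4,0,0,0,0],[0,4,0,0,0,0],[0,4,-30,0,0,0],[0,4,-90,0,0,0]]]' 26; python3 -m creep '[[[0,0,-80,0,0,0],[0,40,-80,0,0,0],[0,90,-80,0,0,0],[0,90,-80,0,0,0],[0,90,-80,0,0,0]]]' 60
python3 - <<'E'
from h import *
p,d=get_image('wrist');cv2.imwrite('pics/w2.png',p[...,::-1]);np.savez('w2.npz',p=p,d=d)
print(tool()[0])
E
```

```text
clock: 5.28
tool_pos: [0.4367, -0.1395, 0.1401]
orientation: [-0.002, 0.721, 0.693, -0.001]
ft_force: [1.2, -0.5, 0.9]
opening: 0.026
finger_force: 0.0
clock: 5.9
tool_pos: [0.5273, -0.1433, 0.2201]
orientation: [-0.001, 0.721, 0.693, -0.0]
ft_force: [-0.2, 0.2, -1.1]
opening: 0.06
finger_force: 0.0
[ 0.52708021 -0.1433492   0.22036397]
```

View pics/w2.png

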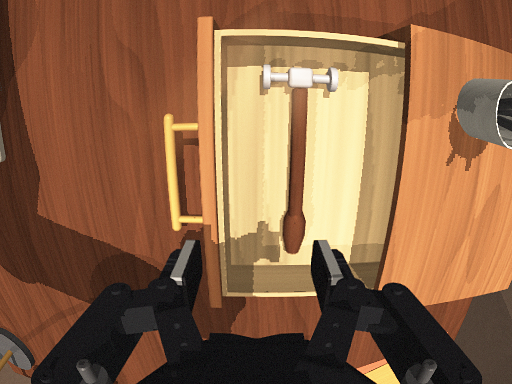

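The wrist view shows the drawer open, with the hammer head's centre at about (301,78), the handle running (301,95)–(296,205), and the bulb at about (294,235).

Run:
```python
from h import *
z=np.load('w2.npz');p=z['p'];C=cam('wrist');C[0]['fish']=1
hsv=cv2.cvtColor(p,cv2.COLOR_RGB2HSV)
v,u=np.mgrid[:384,:512]
m=(u>265)&(u<330)&(v>86)&(v<260)&(hsv[...,2]<140)&(hsv[...,1]>100)
m=cv2.morphologyEx(m.astype(np.uint8),cv2.MORPH_OPEN,np.ones((5,5)))
for row in range(90,262,12):
    c=np.where(m[row])[0]; print(row,(c.min(),c.max()) if len(c) else None,end=' ')
print()
H=ray(301,78,.036,C)
def col(r0): return np.median(np.where(m[r0])[0])
pts=np.array([ray(col(q),q,.040,C)[:2] for q in range(100,205,4)])
vx,vy,x0,y0=cv2.fitLine(pts.astype(np.float32),2,0,.01,.01).ravel(); a=np.array([vx,vy])*np.sign(vy)
end=ray(293,254,.036,C)
print('head',H,'end',end,'len',np.linalg.norm(H-end),'axis',np.degrees(np.arctan2(a[1],a[0])))
Hp=np.array([x0,y0])+a*((H[:2]-[x0,y0])@a); B=Hp-.045*a; print('headproj',Hp,'balance',B)
goto([B[0],B[1],.12],np.degrees(np.arctan2(a[1],a[0]))-90)
```

```text
90 None 102 None 114 None 126 (np.int64(291), np.int64(295)) 138 (np.int64(290), np.int64(305)) 150 (np.int64(290), np.int64(304)) 162 (np.int64(289), np.int64(304)) 174 (np.int64(289), np.int64(303)) 186 (np.int64(289), np.int64(303)) 198 (np.int64(288), np.int64(302)) 210 (np.int64(287), np.int64(301)) 222 (np.int64(283), np.int64(304)) 234 (np.int64(282), np.int64(303)) 246 (np.int64(267), np.int64(294)) 258 None 
head [ 0.57960404 -0.04661807  0.036     ] end [ 0.56968769 -0.26228812  0.036     ] len 0.21589790277769952 axis nan
headproj [nan nan] balance [nan nan]
  return _methods._mean(a, axis=axis, dtype=dtype,
  ret = ret.dtype.type(ret / rcount)
  r = _umath_linalg.det(a, signature=signature)
Traceback (most recent call last):
  File "h.py", line 29, in goto
    w=np.degrees(R.from_matrix(M.T@N).as_rotvec())
                 ~~~~~~~~~~~~~^^^^^^^
  File "scipy/spatial/transform/_rotation.pyx", line 1159, in scipy.spatial.transform._rotation.Rotation.from_matrix
numpy.linalg.LinAlgError: SVD did not converge
```

Run:
```python
from h import *
C=cam('wrist');C[0]['fish']=1
A=ray(297.5,138,.040,C);D=ray(294.5,204,.040,C);H=ray(301,78,.040,C)
a=(A-D)[:2];a/=np.linalg.norm(a);print(A,D,H)
Hp=A[:2]+a*((H-A)[:2]@a);B=Hp-.045*a;ang=np.degrees(np.arctan2(a[1],a[0]));print(ang,Hp,B)
goto([B[0],B[1],.12],ang-90)
```

```text
[ 0.57387882 -0.11301623  0.04      ] [ 0.5702763  -0.19113217  0.04      ] [ 0.57900249 -0.04679     0.04      ]
87.3595292894793 [ 0.5769374  -0.04669477] [ 0.57486432 -0.09164699]
tcp [ 0.5271 -0.1433  0.2204] shift [ 53.6  45.8 100.3] turn [-0.1 -0.   0.3] j [-0.42  0.26 -0.01  1.31 -0.    1.19]
```

```bash
python3 -m creep '[[[54,46,60,0,0,0],[54,46,100,0,0,0],[54,46,100,0,0,0],[54,46,140,0,0,0],[54,46,165,0,0,0]]]' 45
python3 - <<'E'
from h import *
goto([.575,-.0917,.0265],-2.6)
p,d=get_image('wrist');cv2.imwrite('pics/w3.png',p[...,::-1])
E
```

```text
clock: 6.58
tool_pos: [0.5756, -0.0922, 0.0565]
orientation: [0.001, 0.721, 0.693, 0.0]
ft_force: [-0.2, -0.8, 0.2]
opening: 0.0452
finger_force: 0.0
tcp [ 0.5756 -0.0922  0.0565] shift [ 0.5 -0.7 30. ] turn [0.1 0.  0.3] j [-0.3   0.42 -0.21  0.94 -0.    1.31]
```

View pics/w3.png

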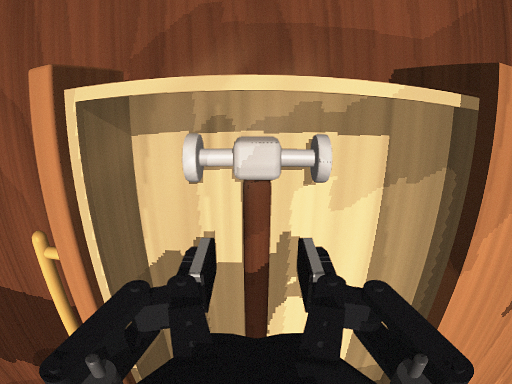

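The handle (column 257) is centred between the fingers (207 and 305), and the head is ahead at (258,158). I'll go down and grip.

```bash
python3 -m creep '[[[0,0,15,0,0,0],[0,0,29.5,0,0,0],[0,0,29.5,0,0,0]]]'; python3 -m creep '[[[0,0,0,0,0,0],[0,0,0,0,0,0],[0,0,0,0,0,0],[0,0,0,0,0,0],[0,0,0,0,0,0]]]' 5 70; python3 -m creep '[[[0,0,-20,0,0,0],[0,0,-50,0,0,0],[0,0,-90,0,0,0],[0,0,-125,0,0,0],[0,0,-125,0,0,0]]]'
python3 - <<'E'
from h import *
p,d=get_image('wrist');cv2.imwrite('pics/w4.png',p[...,::-1]);print(tool()[2]['opening'])
goto([.5398,.3001,.1260],62.2-90)
E
```

```text
clock: 7.0
tool_pos: [0.5757, -0.0914, 0.0257]
orientation: [-0.0, 0.721, 0.693, -0.0]
ft_force: [0.1, 0.2, -0.4]
opening: 0.0451
finger_force: 0.0
clock: 7.62
tool_pos: [0.5766, -0.0914, 0.0268]
orientation: [0.001, 0.721, 0.693, 0.0]
ft_force: [-0.0, 0.5, 5.4]
opening: 0.0148
finger_force: 69.9
clock: 8.25
tool_pos: [0.5772, -0.0916, 0.1536]
orientation: [0.002, 0.721, 0.693, 0.001]
ft_force: [0.7, -0.3, -2.2]
opening: 0.0143
finger_force: 69.1
0.014175104367106577
tcp [ 0.5765 -0.0914  0.1517] shift [389.7 -52.3  25.4] turn [ 0.1  0.  25.5] j [-0.3   0.35 -0.06  1.17 -0.    1.31]
```

View pics/w4.png

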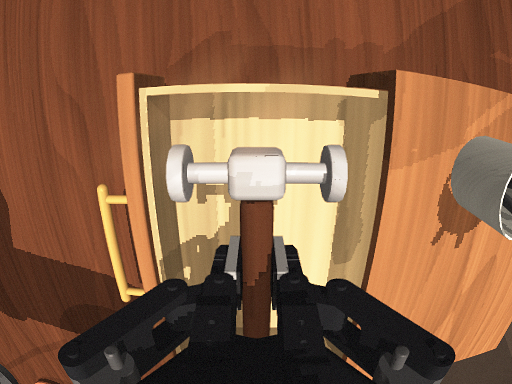

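The hammer is held by the handle, with the head at (257,173), and it is clear of the drawer. I'll carry it at this height at moderate speed.

```bash
python3 -m creep '[[[0,0,0,0,0,0],[15,-2,0,0,0,1],[45,-6,0,0,0,3],[85,-11,0,0,0,6],[130,-17,0,0,0,9]]]'; python3 -m creep '[[[45,-1,0,0,0,3],[90,-2,0,0,0,6],[135,-3,0,0,0,9],[170,-4,0,0,0,11],[190,-4,0,0,0,12]]]' ; python3 -c "
from h import *
goto([.5398,.3001,.152],62.2-90)"
```

```text
clock: 8.93
tool_pos: [0.5636, 0.0401, 0.1494]
orientation: [-0.001, 0.774, 0.633, -0.001]
ft_force: [0.2, 0.4, -2.3]
opening: 0.0144
finger_force: 68.9
clock: 9.55
tool_pos: [0.597, 0.2281, 0.149]
orientation: [-0.001, 0.835, 0.55, -0.001]
ft_force: [-0.3, -0.8, -1.3]
opening: 0.0143
finger_force: 68.9
tcp [0.597  0.2281 0.149 ] shift [ 43.5 -81.   -2.8] turn [-0.1  0.1  4.5] j [0.23 0.44 0.09 1.22 0.   2.21]
```

```bash
python3 -m creep '[[[8,-15,0,0,0,1],[22,-42,0,0,0,2],[35,-66,0,0,0,3.5],[43.5,-81,0,0,0,4.5],[43.5,-81,0,0,0,4.5]]]'; python3 -m creep '[[[0,0,0,0,0,0],[0,0,0,0,0,0],[0,0,0,0,0,0]]]' >/dev/null
python3 - <<'E'
from h import *
for n in('wrist','top'):
    p,d=get_image(n);cv2.imwrite(f'pics/{n}5.png',p[...,::-1]);np.savez(f'{n}5.npz',p=p,d=d)
a=cv2.imread('pics/wrist5.png')[:400,:512];b=cv2.resize(cv2.imread('pics/top5.png')[150:260,140:250],(280,280))
o=np.zeros((384,800,3),np.uint8);o[:,:512]=a;o[:280,516:796]=b;cv2.imwrite('pics/m5.png',o)
goto([.5398,.3001,.126],62.2-90)
E
```

```text
clock: 10.18
tool_pos: [0.5393, 0.299, 0.1497]
orientation: [-0.0, 0.856, 0.517, -0.001]
ft_force: [0.4, -0.2, -1.9]
opening: 0.0144
finger_force: 69.0
tcp [0.5407 0.298  0.151 ] shift [ 1.4 -1.8 25. ] turn [-0.  0. -0.] j [ 0.37  0.4   0.03  1.2  -0.    2.42]
```

View pics/m5.png

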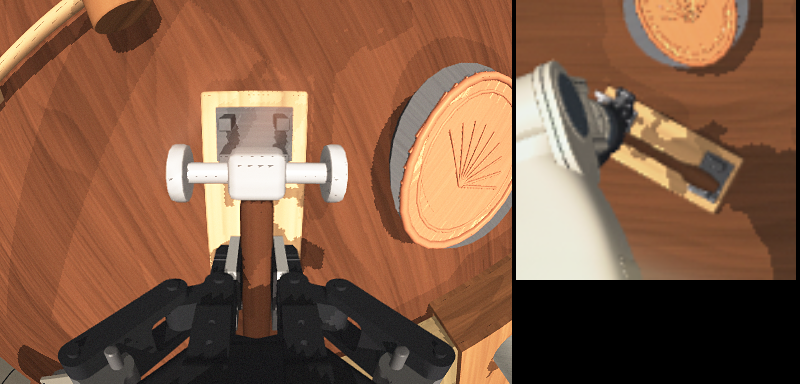

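The wrist view shows the head (257,173) over the post end of the board (edges 202 and 307 at row 95). The top crop shows the bulb over the plate end. I'll check both with numbers.

Run:
```python
from h import *
C=cam('wrist');C[0]['fish']=1
ax=np.array([np.cos(np.radians(62.2)),np.sin(np.radians(62.2))]);n=np.array([-ax[1],ax[0]]);O=np.array([.5398,.3001])
z=np.load('wrist5.npz');Pd=z['d']
def rel(q): return ((q[:2]-O)@ax*1000).round(1),((q[:2]-O)@n*1000).round(1)
for uv in((257,173),(257,205)): print('wrist head/neck',rel(ray(*uv,.161,C)),'depth',Pd[uv[1],uv[0]])
print('board far corners',rel(ray(202,95,.018,C)),rel(ray(307,95,.018,C)))
z=np.load('top5.npz');p,d=z['p'],z['d'];C=cam('top');P=cloud('top',d,C)
hsv=cv2.cvtColor(p,cv2.COLOR_RGB2HSV)
rx=(P[...,:2]-O)@ax*1000;ry=(P[...,:2]-O)@n*1000
m=(abs(ry)<35)&(P[...,2]>.12)&(P[...,2]<.22)&(rx<-40)&(rx>-190)
for lo in range(-190,-40,20):
    k=m&(rx>=lo)&(rx<lo+20)
    if k.sum(): print(lo,k.sum(),'y',ry[k].mean().round(1),'z',np.percentile(P[k][:,2],[50,90]).round(4))
```

```text
wrist head/neck (np.float64(43.8), np.float64(-2.6)) depth 0.12724686
wrist head/neck (np.float64(27.7), np.float64(-2.6)) depth 0.13447896
board far corners (np.float64(79.3), np.float64(47.7)) (np.float64(79.1), np.float64(-49.3))
-170 21 y -2.8 z [0.168  0.1719]
-150 41 y -2.6 z [0.1711 0.1752]
-130 36 y -3.6 z [0.1715 0.1748]
-110 25 y -2.9 z [0.17   0.1734]
-90 25 y -3.2 z [0.1686 0.1721]
-70 25 y -3.7 z [0.1703 0.1731]
-50 12 y -2.3 z [0.1696 0.1745]
```

```bash
python3 -m creep '[[[0,-1,6,0,0,0],[1,-2,14,0,0,0],[1,-3,22,0,0,0],[1,-3,26,0,0,0],[1,-3,26,0,0,0]]]' >/dev/null; python3 -m creep '[[[0,0,0,0,0,0],[0,0,0,0,0,0],[0,0,0,0,0,0],[0,0,0,0,0,0],[0,0,0,0,0,0]]]'
python3 - <<'E'
from h import *
ax=np.array([np.cos(np.radians(62.2)),np.sin(np.radians(62.2))]);n=np.array([-ax[1],ax[0]]);O=np.array([.5398,.3001])
p,d=get_image('top');C=cam('top');P=cloud('top',d,C)
rx=(P[...,:2]-O)@ax*1000;ry=(P[...,:2]-O)@n*1000
for lo,hi in((-165,-110),(-110,-40)):
    k=(abs(ry)<35)&(P[...,2]>.095)&(P[...,2]<.2)&(rx>lo)&(rx<hi); print(k.sum(),ry[k].mean(),np.percentile(P[k][:,2],[50,90]))
k=(abs(P[...,0]-.45)<.3)&(abs(P[...,1]+.14)<.06)&(abs(P[...,2]-.067)<.025)&(P[...,0]<.47); print('handle/front x min',P[k][:,0].min())
print(tool()[0], r.observe()['qd'].round(3))
E
```

```text
clock: 11.9
tool_pos: [0.5382, 0.3007, 0.125]
orientation: [-0.0, 0.856, 0.517, 0.0]
ft_force: [0.6, 0.0, -2.1]
opening: 0.0143
finger_force: 69.0
95 0.25474223367402354 [0.14406258 0.14812123]
82 0.28256332267776146 [0.14364073 0.14825266]
handle/front x min 0.4335904740988715
[0.53828042 0.30065108 0.12508167] [-0.002 -0.    -0.     0.002  0.002 -0.   ]
```

The hammer is centred and level with its axis about 0.135 m up, the drawer is still out, and the arm is still. Handing in.

```bash
python3 -c "
from station import ticket
print(ticket.sign_off())"
```

```text
the job is handed in; nothing more can be done
None
```

I pulled the drawer out to its stop and handed the job in with the hammer held still and level by its balance point, about 5 cm above the jig forks, head and bulb centred to within a few mm by camera; no verdict came back.

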